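# Hold the notched specimen plate up to the plate reader

## Robot

A 6-joint arm with a two-finger parallel gripper is mounted at the origin on a cart in front of the work surface, level with it; the furniture and walls round the work are solid. World frame = base frame: x ahead of the robot, y to its left, z up, the work surface at z = 0. Lengths are in mm, angles in rad, forces in N, time in s.
With the tool pointing down it reaches from about 325 to 875 mm from the base axis. Payload 4.4 kg.
Tool frame: the origin (TCP) lies between the finger pads, 19 mm behind the fingertips; this is the grasp point; z points along the fingers, y is the line along which they close (so a half turn about z gives the same grasp; the last joint's range is limited). The gripper opens to 85 mm and grips with 20 to 120 N. Pads are 22 mm wide; open, the fingers measure 114 mm over their backs; the gripper's body (76 mm by 85 mm) begins 54 mm behind the grasp point. The pads swing forward as they close: fully open they stand 13 mm farther back than shut.
Start: joints at [0.968, 0.207, 1.542, -0, 1.393, -0.15], TCP at [251.563, 517.053, 249.982] pointing down, gripper open.
Joint ranges: [-2.73, 2.73], [-0.86, 2.22], [0.23, 2.46], [-1.11, 4.25], [0.08, 2.63], [-2.82, 2.82]. Speed limits (rad/s): [2.79, 2.79, 3.14, 3.14, 3.14, 3.14].

## Interface

Orientations are given as a 3x3 rotation matrix whose columns are the frame's x, y, z axes.
In Python, from plant import ctrl, sensors, optics gives the robot as it stands. Calls block until the motion is done:
- ctrl.move_ptp(position, orientation): joint-space move of the TCP to a pose.
- ctrl.move_l(position, rot=None, vel=150, threshold=None): straight line of the TCP; rot=None keeps the orientation; vel is the mean speed in mm/s. With threshold (N) it stops when the force on the tool has changed by that much, and returns True; else False.
- ctrl.set_joints(angles): joint-space move.
- ctrl.gripper_to(opening, force=None): finger opening in mm; force is the grip in N (None keeps the last); returns when the fingers have stopped.
- ctrl.hold(seconds).
- ctrl.solve_ik(position, orientation): joint angles nearest the present ones, or None.
- sensors.read_state(): the state.
- optics.grab_frame(name): name is "scene" or "side" or "wrist"; returns (picture, depth): 400x640x3 uint8, red, green, blue; 400x640 float32, mm along the optical axis (not along the pixel's ray), 0 where there is no reading.
- optics.camera_params(name): a dict with "mtx" (3x3 intrinsics, pixels), "R" (3x3) and "t" (3): a world point X has camera coordinates R X + t; the wrist camera has in their place "T_tool_cam" (4x4, takes a point from camera to tool coordinates, whose origin is the TCP and whose axes are the flange's). Camera axes: x right, y down, z forward; pixel columns grow to the right and rows downward; lengths in mm; the calibration is good to about 2 mm. A picture is of the moment at which its call begins: read the wrist's pose just before it. camera_params takes no time and is no camera call.
A pose or a line that the arm cannot do raises ctrl.MotionError and nothing moves.
- ctrl.finish_job(): hands the job in; it is judged then, once.
The state is a dict: "t": time; "q": joint angles; "qvel": joint speeds; "tau": joint torques, N m; "eef_pos": TCP position; "eef_rot": TCP orientation; "force": force on the tool from outside, world axes, zero at the start; "wrist_torque": the same for the moment, N m; "grip_width": finger opening in mm; "grasp_force": force on a finger pad.
Only numpy, scipy, OpenCV 4.12 (cv2) and the standard library are available. Lean on these libraries where they do the work, as an engineer would, in place of code of your own. Each camera call takes 0.05 s, during which the arm holds its last target. There are 200 camera calls.

## Task

Switch on the plate reader by flipping its toggle over to the other side, then take the plate with the small corner notch out of the wooden rack, gripping it only by its plain half (the notch shows which end is frosted and which face carries the label), and leave the other plate standing in its slot. Hold the plate up to the reader's lens with its label facing up at the lens, square to the sloping line of sight, the label centred on it 14 cm from the lens. Finish while holding the plate still there, with the plate clear of everything else.

Things in the scene. Friction and masses are not known exactly. Their poses are not given: they have to be found in the camera images.
- plate: Loose aluminium plate 100 x 6 x 55 mm, 0.1 kg, standing on a long edge in either rack slot; top edge 63 mm above the bench. Origin at its centre, x along its length to the frosted end (matt grey from x = +12 mm), z up as it stands, +y out of the labelled face. 12 mm square notch in the top corner of the frosted end: seen with the notch at the top LEFT, a face is the labelled one.
- label (a point): Centre of the blank white paper label (30 x 28 mm) on the frosted end of the plate's labelled face, at (30, 3, -6) mm in the plate's frame.
- blank: The other aluminium plate, the same size but with no notch, no frosting and no label; stands in the other slot, 70 mm from the first (parallel). Origin at its centre. It must stay in its slot.
- rack: Fixed wooden rack on the bench, 126 x 126 mm, 24 mm high; origin at the centre of its underside. Two slots along its x at y = -35 and +35 mm, 8 mm wide, floor 8 mm above the bench, 16 mm deep, closed at both ends. It may be turned to any heading.
- reader: Fixed plate reader: 130 x 140 mm grey foot 22 mm high, 24 mm steel column 342 mm high; origin on the bench under the column. Its front looks along its own -x, roughly to the robot's left. The switch box (75 x 56 mm, top 54 mm above the bench) is beside the foot on the robot's side, at (-65, -140) mm in the reader's frame.
- reader_head: The reader's lens head, a 62 mm wide, 74 mm long dark cylinder on the column; origin at the centre of the lens, 91 mm in front of the column's axis and 290 mm above the bench. Its z is the line of sight, from the lens forward and 45 degrees down out of the reader's front.
- focus (a point): The reading point: on the lens's axis 140 mm in front of the lens, about 191 mm above the bench, in free air.
- toggle (a joint): Toggle angle, rad: 0 = off (leans 26 degrees to the reader's front, its -x), 0.9 = on (leans 26 degrees to its back, +x). Past the middle (0.45) it falls by itself to the other stop. Light: under 2 N at the tip. The pivot is 58 mm above the bench at (-65, -140) mm in the reader's frame; the hinge runs along the reader's y.
- toggle_tip (a point): Near the top of the toggle's 18 mm thick black knob, 75 mm from the pivot (the knob ends 81 mm from it). When off it is 126 mm above the bench.
Not all that is in view belongs to the job. What is shaped like the plate but turquoise is not meant.

How it is judged:
By the outcome, as a careful person would: the job done as asked, in the order asked, and still so for the second after the job is handed in, while the arm keeps its last pose, push and grip.
It also fails if it takes over 43 s, if anything falls off the work surface, if the arm or the gripper's body presses on something with over 40 N, if the wrist force passes 120 N, or if a joint passes its speed limit or range.

## Working session

There is one attempt and no reset: what is moved stays moved. The work goes in short steps, each a Python script; the robot and the scene stay as the last script left them, time stands still between calls to the robot, and variables do not carry over. Pictures are saved under pics/ and viewed, at most 10 in all, crops included, and the job is handed in when it is done.

```bash
ls; mkdir -p pics; python3 - <<'E'
from plant import ctrl,sensors,optics
import cv2,numpy as np
for n in("scene","side"):
    p,d=optics.grab_frame(n); cv2.imwrite(f"pics/{n}0.png",p[:,:,::-1]); np.savez(f"pics/{n}0.npz",p=p,d=d)
    c=optics.camera_params(n); print(n,c["mtx"].round(1).tolist(),(-c["R"].T@c["t"]).round(),c["R"].round(3).tolist(), (d>0).mean())
print(optics.camera_params("wrist")); print(sensors.read_state())
E
```

```text
pics
scene [[432.0, 0.0, 318.7], [0.0, 432.0, 199.9], [0.0, 0.0, 1.0]] [-257. -618.  723.] [[0.611, -0.791, 0.014], [-0.377, -0.307, -0.874], [0.696, 0.529, -0.486]] 0.89271484375
side [[404.9, 0.0, 321.2], [0.0, 404.9, 200.7], [0.0, 0.0, 1.0]] [1247.  468.  853.] [[-0.566, 0.824, -0.01], [0.502, 0.335, -0.797], [-0.654, -0.456, -0.604]] 0.975125
{'mtx': array([[299.24743361,   0.        , 317.29587009],
       [  0.        , 299.24743361, 201.46808729],
       [  0.        ,   0.        ,   1.        ]]), 'T_tool_cam': array([[ 8.16767461e-04, -9.45443397e-01, -3.25785383e-01,
         8.32559466e+01],
       [ 9.99999503e-01,  5.85854703e-04,  8.06894992e-04,
        -8.50272762e-01],
       [-5.72010643e-04, -3.25785880e-01,  9.45443406e-01,
        -1.24687708e+02],
       [ 0.00000000e+00,  0.00000000e+00,  0.00000000e+00,
         1.00000000e+00]])}
{'t': 0.1, 'q': array([ 9.67528099e-01,  2.07336588e-01,  1.54283464e+00,  1.11098496e-05,
        1.39352591e+00, -1.50533618e-01]), 'qvel': array([-0.00075642, -0.00066378, -0.00333417, -0.00225483, -0.00173403,
        0.00122653]), 'tau': array([ 5.02427156e-04, -3.84092510e+01, -2.92549360e+01, -2.18587934e-04,
        4.81228548e-03, -2.28369379e-05]), 'eef_pos': array([251.16561615, 516.50899032, 248.92965993]), 'eef_rot': array([[-8.99253218e-01,  4.37426798e-01, -1.20295904e-03],
       [ 4.37428330e-01,  8.99251619e-01, -1.72681185e-03],
       [ 3.26409081e-04, -2.07904948e-03, -9.99997786e-01]]), 'force': array([ 0.23816836, -0.06104953, -0.22865281]), 'wrist_torque': array([ 0.02741183, -0.02305052, -0.0094588 ]), 'grasp_force': 0.0, 'grip_width': 85.21332272657114}
```

View pics/scene0.png

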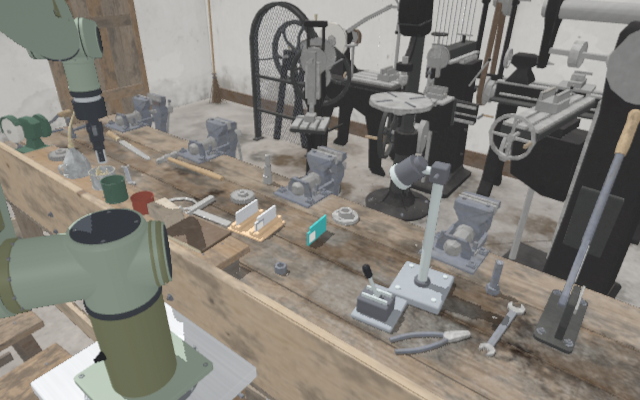

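View pics/side0.png

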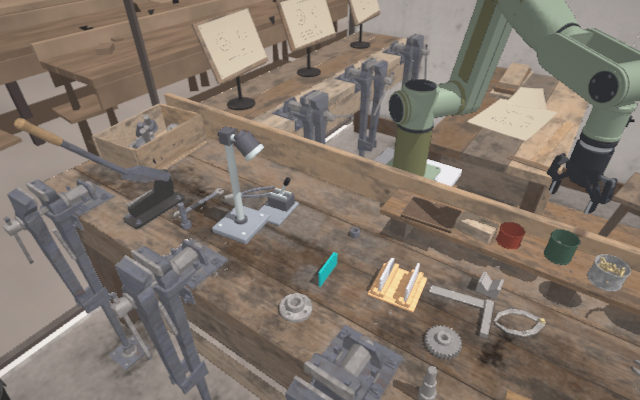

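Scene: rack at about (257,222), turquoise decoy at (317,231), reader foot at (422,285), head at (405,175), toggle knob at (367,271). Side view: rack at (398,285), reader foot at (240,222), knob at (287,181).

```bash
cat > h.py <<'E'
import numpy as np,cv2
from plant import ctrl,sensors,optics
def cam(n,st=None):
    c=optics.camera_params(n)
    if n!="wrist": return c["mtx"],c["R"].T,-c["R"].T@c["t"]
    T=c["T_tool_cam"];R=st["eef_rot"];return c["mtx"],R@T[:3,:3],R@T[:3,3]+st["eef_pos"]
def pts(K,Rw,o,d):   # depth image -> world points
    v,u=np.mgrid[:d.shape[0],:d.shape[1]]
    r=np.stack([(u-K[0,2])/K[0,0],(v-K[1,2])/K[1,1],np.ones(d.shape)],-1)*d[...,None]
    return r@Rw.T+o
def ray(C,uv):
    K,Rw,o=C;r=Rw@np.linalg.solve(K,[uv[0],uv[1],1.]);return o,r/np.linalg.norm(r)
def onz(C,uv,z): o,r=ray(C,uv);return o+r*(z-o[2])/r[2]
def proj(C,X):
    K,Rw,o=C;p=K@(Rw.T@(np.asarray(X,float)-o));return p[:2]/p[2]
def meet(r1,r2):
    A=np.stack([r1[1],-r2[1]],1);s=np.linalg.lstsq(A,r2[0]-r1[0],rcond=None)[0]
    a,b=r1[0]+s[0]*r1[1],r2[0]+s[1]*r2[1];return (a+b)/2,np.linalg.norm(a-b)
E
python3 - <<'E'
from h import *
S=cam("scene");D=cam("side")
for n,C,L in(("scene",S,dict(rack=(257,228),turq=(317,231),foot=(440,290),boxtop=(378,300),knob=(367,268),col=(433,225),head=(403,170))),("side",D,dict(rack=(398,290),turq=(328,268),foot=(240,228),knob=(287,181),col=(238,185),head=(248,148)))):
    z=np.load(f"pics/{n}0.npz");P=pts(*C,z["d"])
    for k,(u,v) in L.items(): print(n,k,P[v,u].round())
    x0,y0=(220,120) if n=="scene" else (200,110)
    im=z["p"][y0:y0+220,x0:x0+260,::-1]; cv2.imwrite(f"pics/{n}c.png",cv2.resize(im,None,fx=3,fy=2.7,interpolation=cv2.INTER_CUBIC))
for a,b in (((367,268),(287,181)),): print(meet(ray(S,a),ray(D,b)))
E
```

```text
scene rack [488. 175.  27.]
scene turq [594.  33.  22.]
scene foot [ 575. -362.   22.]
scene boxtop [ 411. -281.   60.]
scene knob [ 418. -243.  127.]
scene col [ 568. -320.  196.]
scene head [ 543. -242.  320.]
side rack [544. 224.   9.]
side turq [601.  37.  32.]
side foot [ 606. -289.   24.]
side knob [ 434. -231.  126.]
side col [ 574. -303.  163.]
side head [ 585. -228.  319.]
(array([ 426.52878322, -237.65563148,  118.95965337]), np.float64(0.3827289764318824))
```

```bash
python3 - <<'E'
from h import *
R=np.array([[-1,0,0],[0,1,0],[0,0,-1.]])
for k,p in (("rack",[490,205,230]),("rd",[400,-190,290])):
    ctrl.move_ptp(p,R); ctrl.hold(.2); st=sensors.read_state(); p,d=optics.grab_frame("wrist")
    np.savez(f"pics/{k}.npz",p=p,d=d,eef_rot=st["eef_rot"],eef_pos=st["eef_pos"]); cv2.imwrite(f"pics/{k}.png",p[:,:,::-1]); print(st["t"],st["q"].round(2))
E
```

```text
1.7583 [ 0.23  0.13  1.67  0.    1.34 -1.34]
3.525 [-0.64 -0.11  1.79  0.    1.46 -2.21]
```

View pics/rack.png

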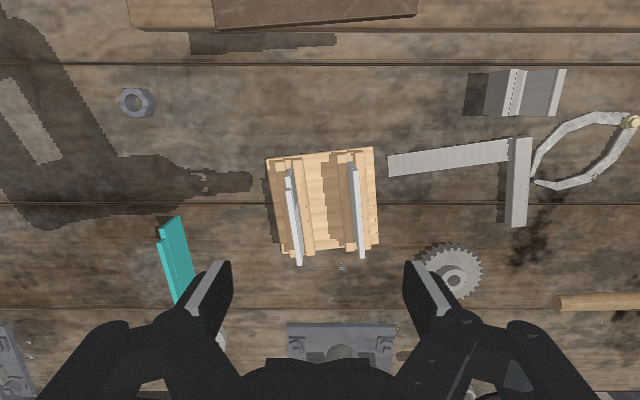

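View pics/rd.png

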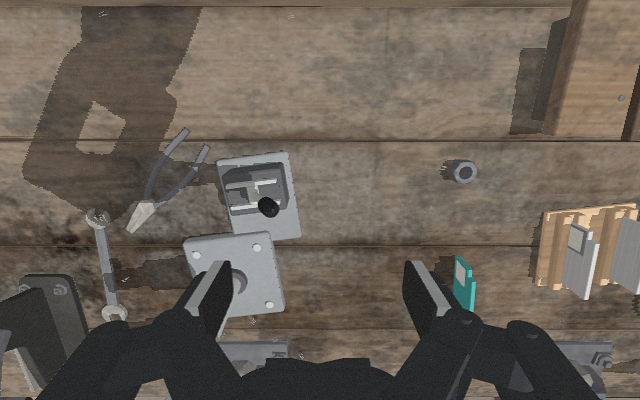

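View pics/scenec.png

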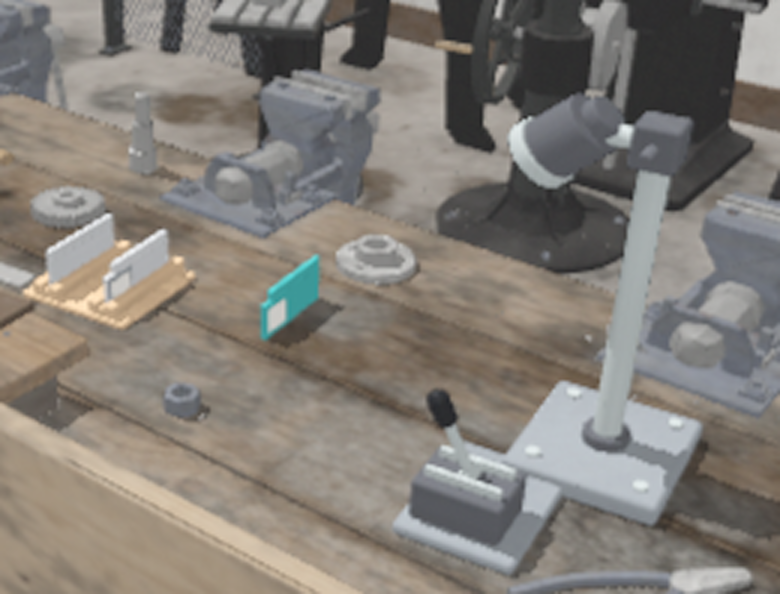

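Rack view: rack at about (320,200). The plate in the slot on the left, (295,215), is a candidate. The reader view shows it at about (577,240) with its label facing the reader and the notch and frosted end towards the robot, and the other plate at (612,260). In the reader view the knob is at (268,207), the foot at (235,275) and the switch box at (258,190). The scene crop confirms the label and the notch at its top left on the nearer plate.

```bash
cat > m.py <<'E'
from h import *
def load(k):
    z=np.load(f"pics/{k}.npz")
    C=cam(k[:-1]) if k in("scene0","side0") else cam("wrist",z)
    return z["p"],pts(*C,z["d"]),z["d"]>0
def rect(n,Q):
    (c,s,a)=cv2.minAreaRect(Q[:,:2].astype(np.float32));print(n,len(Q),np.round(c,1),np.round(s,1),round(a,1),"z",np.percentile(Q[:,2],[5,50,95]).round(1))
def pick(P,ok,lo,hi): return ok&np.all((P>lo)&(P<hi),-1)
for k in("rack","rd","scene0","side0"):
    p,P,ok=load(k);print("==",k)
    m=pick(P,ok,[400,80,54],[640,320,72])
    n,l=cv2.connectedComponents(m.astype(np.uint8))
    for i in range(1,n):
        if (l==i).sum()>40: rect("plate",P[l==i])
    hs=cv2.cvtColor(p,cv2.COLOR_RGB2HSV)
    wood=(hs[...,1]>60)&(hs[...,2]>150)
    m=pick(P,ok,[400,80,16],[640,320,32])&wood
    if m.sum()>50: rect("rack",P[m])
    m=pick(P,ok,[480,-420,16],[680,-225,29]);
    if m.sum()>50: rect("foot",P[m])
    m=pick(P,ok,[380,-310,48],[490,-190,60])
    if m.sum()>50: rect("box",P[m])
    m=pick(P,ok,[380,-310,95],[490,-190,150])
    if m.sum()>5: rect("knob",P[m])
    m=pick(P,ok,[530,-360,100],[620,-270,220])
    if m.sum()>20: rect("col",P[m])
    m=pick(P,ok,[460,-420,235],[650,-150,380])
    if m.sum()>20: rect("head",P[m])
E
python3 m.py
```

```text
== rack
plate 583 [522.5 248.6] [99.9  6.3] 7.0 z [57.6 63.7 64.9]
plate 518 [537.4 180. ] [87.1  6.2] 7.1 z [56.7 63.7 64.9]
rack 3045 [527.8 214.2] [122.  102.4] 7.2 z [21.1 24.9 26.1]
== rd
plate 632 [537.7 179. ] [87.9  8.2] 7.6 z [55.  62.1 64.8]
plate 258 [541.9 248. ] [63.4  4.9] 9.2 z [54.5 58.4 64.5]
rack 1281 [527.  213.5] [121.7 102.1] 6.9 z [22.1 24.9 26.1]
foot 4746 [ 575.8 -314.7] [139.6 129.3] 7.7 z [20.2 23.1 24.8]
box 1712 [ 428.7 -269.7] [55.7 75.2] 7.7 z [52.  54.8 56.5]
knob 331 [ 422.9 -242.2] [25.1 17.5] 67.0 z [111.2 128.5 132.4]
col 109 [ 572.4 -313.2] [23.9  9.6] 63.9 z [103.9 129.1 218.1]
== scene0
plate 88 [519.6 250.8] [98.3 11.4] 8.3 z [54.5 60.3 63.7]
plate 74 [536.4 181.6] [89.5 10.4] 7.9 z [54.6 60.5 63.7]
rack 259 [525. 215.] [124.8 102.6] 6.4 z [17.1 22.4 25.5]
foot 1693 [ 570.2 -313.2] [151.4 129.3] 7.6 z [18.2 21.3 24.2]
box 430 [ 424.3 -267.7] [56.8 74.9] 10.3 z [49.4 53.4 58.8]
knob 114 [ 420.  -241.1] [14.5 23. ] 27.1 z [ 98.5 118.2 130.2]
col 447 [ 567.6 -314.1] [15.4 23.5] 15.8 z [105.9 162.4 214.3]
head 1633 [ 559.5 -267.3] [ 58.7 130. ] 2.8 z [255.2 319.9 345.2]
== side0
plate 79 [538.6 182. ] [89.5  6.3] 7.0 z [56.  62.6 65. ]
plate 88 [522.8 250.3] [103.4   6.3] 6.6 z [55.8 62.8 65. ]
rack 550 [529.2 215.6] [124.7 102.3] 6.6 z [17.9 23.6 26.3]
foot 1030 [ 569.3 -301.3] [155.7 154.5] 5.4 z [18.5 22.9 26.3]
box 178 [ 429.8 -265.3] [57.2 74.8] 7.1 z [49.5 54.7 59.1]
knob 49 [ 429.6 -238.2] [16.1 25. ] 34.6 z [ 98.7 122.  132.3]
col 265 [ 579.6 -307.5] [16.2 23.5] 55.3 z [107.5 163.  215.9]
head 1018 [ 567.  -266.6] [129.4  62.1] 88.2 z [255.3 323.5 347.3]
```

```bash
cat > geo.py <<'E'
from h import *
yaw=np.radians(-82.2);O=np.array([575.3,-314.2,0])
ex=np.array([np.cos(yaw),np.sin(yaw),0]);ez=np.array([0,0,1.]);ey=np.cross(ez,ex)
piv=O-65*ex-140*ey+58*ez
lens=O-91*ex+290*ez; sight=(-ex-ez)/2**.5; focus=lens+140*sight
# plate as it stands
px=-np.array([np.cos(np.radians(7.1)),np.sin(np.radians(7.1)),0]);py=np.cross(ez,px);pc=np.array([531.2,179.3,35.5])
G=np.array([-25,0,13.5])            # grasp point, plate frame
tool=lambda x,y,z:np.stack([x,-y,-z],1)  # plate axes -> tool rotation
Rg=tool(px,py,ez)
n=-sight;fx=-ey;fz=np.cross(fx,n);Rp=np.stack([fx,n,fz],1)
fc=focus-Rp@[30,3,-6];Rf=tool(fx,n,fz);ft=fc+Rp@G
E
python3 - <<'E'
from geo import *
from m import load,pick
print(piv,lens,focus,ft)
for k in("scene0","side0"):
    p,P,ok=load(k);Q=P[pick(P,ok,[460,-420,235],[650,-150,380])]-lens
    a=Q@sight;u=Q@ey;w=Q@np.cross(sight,ey);s=(a>-70)&(abs(u)<45)&(abs(w)<45)
    print(k,"axial max",np.percentile(a[s],[1,99]).round(1),"u",np.percentile(u[s],[1,99]).round(1),"w",np.percentile(w[s],[1,99]).round(1))
    A=np.c_[u[s],w[s],np.ones(s.sum())];f=np.linalg.lstsq(A,(A[:,:2]**2).sum(1),rcond=None)[0];print("circle",f[:2]/2,(f[2]+(f[:2]**2).sum()/4)**.5)
for x in(ex,-ex,-ey,ey):
    q=ctrl.solve_ik(piv-80*ex+ez*160,np.stack([x,np.cross(-ez,x),-ez],1));print(None if q is None else q.round(2))
for a in((pc+[0,0,150],Rg),(ft,Rf),(ft-60*sight,Rf)):
    q=ctrl.solve_ik(*a);print(None if q is None else np.round(q,2))
E
```

```text
== rack
plate 583 [522.5 248.6] [99.9  6.3] 7.0 z [57.6 63.7 64.9]
plate 518 [537.4 180. ] [87.1  6.2] 7.1 z [56.7 63.7 64.9]
rack 3045 [527.8 214.2] [122.  102.4] 7.2 z [21.1 24.9 26.1]
== rd
plate 632 [537.7 179. ] [87.9  8.2] 7.6 z [55.  62.1 64.8]
plate 258 [541.9 248. ] [63.4  4.9] 9.2 z [54.5 58.4 64.5]
rack 1281 [527.  213.5] [121.7 102.1] 6.9 z [22.1 24.9 26.1]
foot 4746 [ 575.8 -314.7] [139.6 129.3] 7.7 z [20.2 23.1 24.8]
box 1712 [ 428.7 -269.7] [55.7 75.2] 7.7 z [52.  54.8 56.5]
knob 331 [ 422.9 -242.2] [25.1 17.5] 67.0 z [111.2 128.5 132.4]
col 109 [ 572.4 -313.2] [23.9  9.6] 63.9 z [103.9 129.1 218.1]
== scene0
plate 88 [519.6 250.8] [98.3 11.4] 8.3 z [54.5 60.3 63.7]
plate 74 [536.4 181.6] [89.5 10.4] 7.9 z [54.6 60.5 63.7]
rack 259 [525. 215.] [124.8 102.6] 6.4 z [17.1 22.4 25.5]
foot 1693 [ 570.2 -313.2] [151.4 129.3] 7.6 z [18.2 21.3 24.2]
box 430 [ 424.3 -267.7] [56.8 74.9] 10.3 z [49.4 53.4 58.8]
knob 114 [ 420.  -241.1] [14.5 23. ] 27.1 z [ 98.5 118.2 130.2]
col 447 [ 567.6 -314.1] [15.4 23.5] 15.8 z [105.9 162.4 214.3]
head 1633 [ 559.5 -267.3] [ 58.7 130. ] 2.8 
[... 491 characters left out ...]
62.1] 88.2 z [255.3 323.5 347.3]
[ 427.77379013 -268.80157051   58.        ] [ 562.94988291 -224.04194652  290.        ] [ 549.51472669 -125.96291422  191.00505063] [ 601.84663638 -102.73585611  202.67231252]
scene0 axial max [-69.2   0.6] u [-31.    8.3] w [-29.9  34.5]
circle [-4.10114363 -0.56098539] 24.169019042008387
side0 axial max [-69.6   0.3] u [-17.2  30.9] w [-31.5  37.6]
circle [0.2750132  0.49255886] 28.48491021801568
[-0.62 -0.02  1.85 -0.    1.3   2.39]
[-0.62 -0.02  1.85 -0.    1.3  -0.75]
[-0.62 -0.02  1.85 -0.    1.3  -2.32]
[-0.62 -0.02  1.85 -0.    1.3   0.82]
[ 0.17  0.24  1.64 -0.    1.26 -1.52]
[ 0.03  0.36  1.64 -0.86  1.2  -1.32]
[-0.04  0.31  1.61 -0.84  1.2  -1.43]
```

Lens pose is confirmed: rim at axial 0, edges at ±31 mm. Next, the toggle.

```bash
python3 - <<'E'
from geo import *
x=-ex;R=np.stack([x,np.cross(-ez,x),-ez],1)
at=lambda a,z:np.array([*(piv+a*ex)[:2],z])
ctrl.gripper_to(0,40)
ctrl.move_ptp(at(-90,200),R);ctrl.move_l(at(-90,126))
ctrl.move_l(at(-4,126),vel=80);print(sensors.read_state()["force"].round(1))
ctrl.move_l(at(-90,126));ctrl.move_l(at(-100,230),vel=250)
ctrl.gripper_to(50,60)
for k in("scene","side"):
    p,d=optics.grab_frame(k);C=cam(k);P=pts(*C,d)
    m=(d>0)&np.all((P>[380,-340,95])&(P<[490,-190,150]),-1)&(p.max(-1)<90);Q=P[m]-piv
    print(k,m.sum(),"knob along reader x",np.median(Q@ex).round(1))
print(sensors.read_state()["t"])
E
```

```text
[-0.5  0.6 -0.4]
scene 90 knob along reader x 28.1
side 49 knob along reader x 23.5
9.4583
```

Toggle is on: the knob now sits about +26 mm along the reader's x. Next, the grasp.

```bash
python3 - <<'E'
from geo import *
Rpl=np.stack([px,py,ez],1);g=pc+Rpl@G
ctrl.move_ptp(g+[0,0,120],Rg);ctrl.hold(.2)
print(ctrl.move_l(g,vel=100,threshold=8))
s=sensors.read_state();print(s["eef_pos"]-g,s["force"])
ctrl.gripper_to(0,60);s=sensors.read_state();print(s["grip_width"],s["grasp_force"],s["force"].round(1),s["eef_pos"]-g)
ctrl.move_l(g+[0,0,110],vel=100);ctrl.hold(.2)
s=sensors.read_state();print(s["t"],s["grip_width"],s["grasp_force"],s["force"].round(1))
p,d=optics.grab_frame("wrist");np.savez("pics/held.npz",p=p,d=d,eef_rot=s["eef_rot"],eef_pos=s["eef_pos"])
a=p[:,:,::-1]
cv2.imwrite("pics/held.png",a)
E
```

```text
False
[0.7792495  0.14545545 0.86677094] [-0.47717465  0.42512953  0.24183726]
5.003301334759394 58.825006037950516 [ 0.1 -0.2  2. ] [0.43393601 0.06534962 0.50313353]
14.3583 5.218435221773694 58.42552050948143 [-0.5  0.9 -1.6]
```

View pics/held.png

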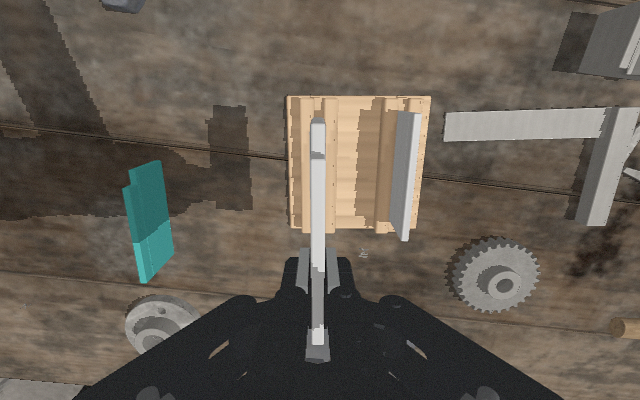

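The plate is held (top edge from (318,125) to (318,345)), the notch end points towards the robot, and the blank is still in its slot at (408,175).

```bash
python3 - <<'E'
from geo import *
z=np.load("pics/held.npz");P=pts(*cam("wrist",z),z["d"])
B=z["eef_rot"]@np.diag([1,-1,-1.])
L=(P-z["eef_pos"])@B+G     # plate-frame coordinates
m=(z["d"]>0)&(abs(L[...,1])<5)&(L[...,2]>0)&(L[...,2]<32)&(abs(L[...,0])<70)
Q=L[m];t=Q[(Q[:,2]>23)]
print("x range",Q[:,0].min(),Q[:,0].max(),"front part z line",np.polyfit(t[:,0],t[:,2],1),"y line",np.polyfit(t[:,0],t[:,1],1),np.percentile(t[:,0],[0,100]))
f=Q[(Q[:,0]>36)];print("notch floor z",np.percentile(f[:,2],[5,50,95]))
ctrl.move_l(sensors.read_state()["eef_pos"]+[0,0,90],vel=150)
ctrl.move_ptp(ft-60*sight*0+[0,90,60],Rf)
ctrl.move_l(ft,vel=80);ctrl.hold(.4)
s=sensors.read_state();print(s["t"],s["eef_pos"]-ft,(s["eef_rot"]-Rf).round(3).tolist(),s["grip_width"],s["force"].round(1))
for k in("scene","side"):
    p,d=optics.grab_frame(k);C=cam(k);np.savez(f"pics/{k}1.npz",p=p,d=d)
    P=pts(*C,d);L=(P-fc)@Rp;m=(d>0)&np.all(abs(L)<[70,10,45],-1)
    lab=m&(p.min(-1)>180)&(L[...,1]>0)
    print(k,m.sum(),np.percentile(L[m],[2,50,98],0).round(1).tolist(),"white",lab.sum())
    u,v=proj(C,focus).astype(int);im=p[max(v-70,0):v+70,max(u-90,0):u+90,::-1];cv2.imwrite(f"pics/{k}1c.png",cv2.resize(im,None,fx=4,fy=4,interpolation=cv2.INTER_CUBIC));print(u,v)
E
```

```text
x range -51.26413339301806 49.67689735677308 front part z line [-4.71033599e-03  2.77785136e+01] y line [0.00217111 0.72767524] [-51.26413339  37.85041021]
notch floor z [10.45228018 15.84702719 27.72458045]
17.8667 [0.0256178  0.12457863 0.04303979] [[0.0, -0.0, 0.0], [-0.0, 0.0, 0.0], [-0.0, 0.0, -0.0]] 4.852577253481815 [ 0.1 -0.5 -0.7]
scene 518 [[-43.3, -7.1, -24.7], [4.9, 0.5, 1.7], [50.6, 8.8, 39.1]] white 171
357 203
side 139 [[-51.3, -9.1, -21.7], [-36.0, 0.3, 22.4], [-8.1, 9.5, 44.0]] white 5
289 192
```

View pics/scene1c.png

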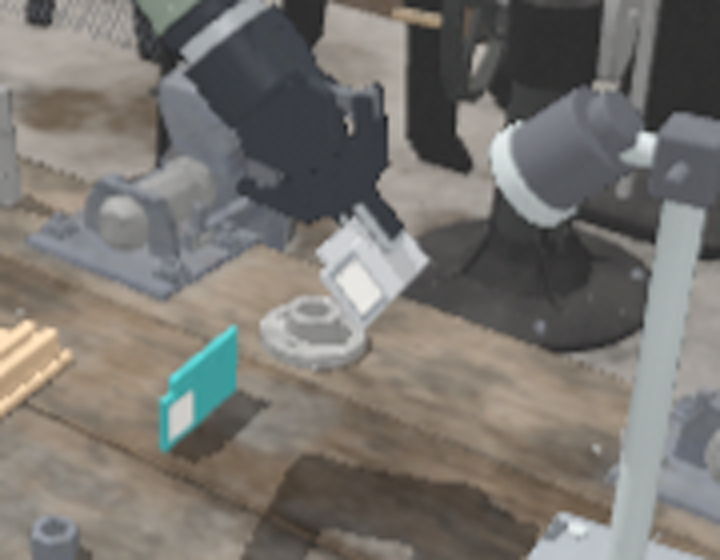

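```bash
python3 - <<'E'
from geo import *
z=np.load("pics/scene1.npz");p,d=z["p"],z["d"];C=cam("scene")
L=(pts(*C,d)-fc)@Rp;m=(d>0)&np.all((L>[-55,-4,-32])&(L<[55,9,32]),-1)
f=m&(L[...,0]>-5);A=np.c_[L[f][:,[0,2]],np.ones(f.sum())];print("face plane",np.linalg.lstsq(A,L[f][:,1],rcond=None)[0].round(4))
print("focus px",proj(C,focus),[ (u,v,p[v,u].tolist()) for u,v in [proj(C,fc+Rp@np.array(q)).round().astype(int) for q in([30,3,-6],[47,3,-6],[13,3,-6],[5,3,-10])]])
w=f&(p.min(-1)>np.percentile(p.min(-1)[f],55));c=cv2.connectedComponentsWithStats(w.astype(np.uint8));print(c[2][1:].tolist(),c[3][1:].round(1).tolist())
E
```

```text
face plane [-0.0045 -0.0115  0.4308]
focus px [357.14973244 203.62538443] [(np.int64(357), np.int64(204), [233, 232, 228]), (np.int64(354), np.int64(207), [210, 210, 208]), (np.int64(360), np.int64(201), [199, 201, 204]), (np.int64(362), np.int64(201), [204, 206, 209])]
[[348, 191, 12, 7, 44], [351, 199, 11, 12, 78], [361, 198, 1, 2, 2], [362, 200, 4, 5, 10]] [[353.1, 194.1], [356.3, 204.3], [361.0, 198.5], [363.4, 201.9]]
```

The crop shows the label facing the lens, centred at (356.3, 204.3) against the reading point's (357.1, 203.6). The face is square to within about 0.7° and clear of everything else.

```bash
python3 -c "
from plant import ctrl
print(ctrl.finish_job())"
```

```text
the job is handed in; nothing more can be done
None
```

The toggle is on and the job is handed in: the notched plate is held by its plain half with its label facing the lens, measured about 2 mm off centre and under 1° off square, and the blank was still in its slot when last seen after the lift.

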